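# Tip the bamboo tray until the pill organizer slides down

## Task

Take the bamboo tray by its steel bar handle and tip it up until the pale grey pill organizer starts to slide; hold that angle while it slides down to the lip at the low end, then let go and leave the tray standing at that tilt. Do not tip so far that the cork coaster beside it slides as well, touch neither of the two, and leave the other things on the table where they are.

Things in the scene. Friction and masses are not known exactly. Their poses are not given: they have to be found in the camera images.
- tray_handle (a point): Centre of the tray's level, round steel bar handle, 12 mm thick, 108 mm clear between its side arms, 57 mm above the table at the start. It lies across the tray (this frame's y), 50 mm out from the end nearer the robot, free all round, so a finger fits on each side from above. Fixed to the deck, it tilts with it and can turn between upright pads. From the hinge line: x -280 mm, z +35 mm.
- tray_hinge (a point): Middle of the tray's hinge line, on the fixed frame, 22 mm above the table, at the far end from the handle (the lip's end). The hinge line is this frame's y; x points level from the handle's end to the hinge's end, z up. The handle goes round this line at radius 282 mm.
- tray (a joint): Tilt of the tray's deck in rad: 0 lying flat as at the start, growing as the handle is lifted; stop at 0.9. The hinge is stiff (dry friction) and the deck stays at whatever tilt it is left; lifting takes about 10 N at the handle.
- tray_deck (a point): Centre of the upper face of the flat bamboo-slat deck, 230 mm long (x) by 280 mm wide (y), 34 mm above the table at the start; from the hinge line: x -115 mm, z +12 mm. x points down the slope to the hinge, z out of the deck; tilts with it. A lip 14 mm high runs along the hinge end, its inner face at x 105 mm; 8 mm rims at the sides.
- organizer_center (a point): Centre, half-way up, of the pale grey pill organizer, a flat box with 2 x 4 lidded compartments: 56 mm along the slope, 100 mm across, 24 mm high. It rests on the deck left or right of the middle, at deck x -30 mm. It starts to slide at some tilt from 0.17 to 0.43 rad, different each time: watch it. Against the lip it is at deck x about 77 mm.
- coaster_center (a point): Centre, half-way up, of the round cork coaster, diameter 90 mm, 10 mm thick, resting on the deck beside the organizer, 30 mm up the slope from the deck's centre. Cork grips better: it starts to slide only at about 0.18 rad or more beyond the tilt at which the organizer does.
- tumbler_rim (a point): Bystander: middle of the mouth of a glass tumbler, diameter 72 mm, 100 mm high, upright on the table beside the tray.
- pill_bottle: Bystander: amber pill bottle with white cap, diameter 52 mm, 85 mm high, upright on the table beside the tray; origin under its centre.
- spring_clip: Bystander: aluminium clothespeg-style spring clip lying on the table, 82 mm long (x), about 20 mm wide, 13 mm high; origin under its centre.
- massage_roller: Bystander: wooden massage roller lying on the table, 180 mm long (x), 38 mm thick; origin under its centre.
Things that resemble listed ones, but are neither listed nor needed, are in the scene too. What is meant by the part that bears organizer_center is not red, and is the smaller of those in its own colour.

How it is judged (in metres and radians):
On the way:
1. the tray is tipped and the organizer has started to slide (value of joint tray above 0.12 rad and x of organizer_center in the frame of tray_deck above -0.02 m), for 0.1 s.
At the end, for the whole second after the job is handed in: The tray stands still, tipped by more than 0.12 rad; the organizer lies flat on the deck down at the lip (centre within about 15 mm of its place against the lip); the coaster is within 15 mm of its starting place on the deck (value of joint tray above 0.12 rad and velocity of joint tray between -0.03 and 0.03 rad/s and x of organizer_center in the frame of tray_deck between 0.062 and 0.09 m and z of organizer_center in the frame of tray_deck between 0 and 0.022 m and x of coaster_center in the frame of tray_deck between -0.045 and -0.015 m); the robot touches nothing.
It fails at once if the cork coaster slides more than 15 mm down the deck (x of coaster_center in the frame of tray_deck above -0.015 m).
It fails at once if the robot touches the organizer (contact force between any of the fingers, the arm and organizer above 0.5 N).
It fails at once if the robot touches the coaster (contact force between any of the fingers, the arm and coaster above 0.5 N).
It fails at once if a bystander is moved by more than 30 mm (distance of any of tumbler_rim, pill_bottle, spring_clip, massage_roller from where it was at the start of the episode above 0.03 m).
It also fails if it takes over 51 s, if anything falls off the work surface, if the arm or the gripper's body presses on something with over 40 N, if the wrist force passes 120 N, or if a joint passes its speed limit or range.

## Robot

A 6-joint arm with a two-finger parallel gripper is mounted at the origin on the work surface. World frame = base frame: x ahead of the robot, y to its left, z up, the work surface at z = 0. Lengths are in mm, angles in rad, forces in N, time in s.
With the tool pointing down it reaches from about 275 to 750 mm from the base axis. Payload 10.2 kg.
Tool frame: the origin (TCP) lies at the very end of the fingers, on their centre line; the grasp point (between the pads) lies 19 mm behind it; z points along the fingers, y is the line along which they close (so a half turn about z gives the same grasp; the last joint's range is limited). The gripper opens to 85 mm and grips with 20 to 120 N. Pads are 22 mm wide; open, the fingers measure 114 mm over their backs; the gripper's body (76 mm by 85 mm) begins 54 mm behind the grasp point. The pads swing forward as they close: fully open they stand 13 mm farther back than shut.
Start: joints at [1.114, 0.313, 1.498, -0, 1.331, -0.223], TCP at [121.642, 510.719, 231.294] pointing down, gripper open.
Joint ranges: [-2.94, 2.94], [-0.97, 2.17], [0.19, 2.56], [-1.23, 4.37], [0.02, 3.11], [-2.88, 2.88]. Speed limits (rad/s): [2.39, 2.39, 3.01, 3.14, 3.14, 3.14].

## Interface

Orientations are given as a unit quaternion [w, x, y, z].
In Python, from rig import ctrl gives the robot as it stands.
- The arm moves only by the tool step_arm, never from a script. Its argument "increments" is a list of rows, each a list of 3 entries, a list of its own where there are three numbers: the shift along the tool's x, y, z in cm, then the turn, a rotation vector about the tool's x, y, z in degrees, then the opening in per cent of the stroke, from 0 (shut) to 100 (fully open). A call has 1 to 8 rows; each row is the pose to reach, as a shift and turn from the pose commanded when the call began, along the tool's axes at that moment; what a row does not reach only later rows make up. A row lasts 1/8 s, in which the tool goes at most 62.5 mm and 10.7 degrees, less where a joint would pass 70% of its speed; a pose out of reach is approached as far as the arm can. A call with a gripper value outside its range is refused whole. The fingers move at their own pace and stop on an object; "squeeze" is the grip in N (left out, the last holds). Time passes only in rows, so rows that repeat a pose let the fingers close. It gives the time, the measured TCP pose, the force, the opening and the grip force at its end, in the units of the state.
- ctrl.sense(): the state, without advancing time (a new reading comes with each control period).
- ctrl.capture(name): name is "scene" or "top" or "wrist"; returns a dict with "img" (384x512x3 uint8, red, green, blue), "fx", "fy", "cx", "cy" (pixels), "extrinsics" (4x4, takes a point from camera to world coordinates). Camera axes: x right, y down, z forward; pixel columns grow to the right and rows downward; lengths in mm; the calibration is good to about 2 mm. A picture is of the moment at which its call begins. There is no depth.
- ctrl.finish_job(): hands the job in; it is judged then, once.
The state is a dict: "time_s": time; "joints": joint angles; "dq": joint speeds; "tau": joint torques, N m; "eef_pos": TCP position; "ee_rot": TCP orientation; "force": force on the tool from outside, world axes, zero at the start; "wrist_torque": the same for the moment, N m; "grip_width": opening from 0.0 (shut) to 1.0 (fully open); "grip_force": force on a finger pad.
Only numpy, scipy, OpenCV 4.12 (cv2) and the standard library are available. Lean on these libraries where they do the work, as an engineer would, in place of code of your own. Each camera call takes 0.05 s, during which the arm holds its last target. There are 200 camera calls.

## Working session

There is one attempt and no reset: what is moved stays moved. The work goes in short steps, Python scripts to look and compute and a tool call to move; the robot and the scene stay as the last step left them, time stands still between calls to the robot, and variables do not carry over. Pictures are saved under pics/ and viewed, at most 10 in all, crops included, and the job is handed in when it is done.

Besides the shell and the picture viewer there is one more tool, called as name(argument=value, ...) on one line, values as JSON. step_arm: Moves the arm, as the interface text tells. Its arguments: {"type":"object","properties":{"increments":{"type":"array"},"squeeze":{"type":"number"}},"required":["increments"]}

```bash
mkdir -p pics
python3 - <<'E'
from rig import ctrl
import cv2,numpy as np,pickle
d={}
for n in("scene","top"):
    c=ctrl.capture(n);d[n]=c
    cv2.imwrite(f"pics/{n}0.png",cv2.resize(c["img"][:,:,::-1],(800,600),interpolation=cv2.INTER_CUBIC))
    print(n,c["fx"],c["fy"],c["cx"],c["cy"],np.round(c["extrinsics"],3).tolist())
pickle.dump(d,open("c0.pkl","wb"))
s=ctrl.sense();print(s)
E
```

```text
scene 492.57626858133824 492.57626858133824 253.25539304544102 193.94680164273245 [[-0.875, 0.348, -0.336, 953.65], [0.483, 0.605, -0.633, 763.774], [-0.017, -0.716, -0.697, 927.217], [0.0, 0.0, 0.0, 1.0]]
top 365.14143595436906 365.14143595436906 259.56591176393107 188.70661288200665 [[0.008, -0.996, 0.088, 457.231], [-1.0, -0.008, -0.003, -7.547], [0.003, -0.088, -0.996, 1114.541], [0.0, 0.0, 0.0, 1.0]]
{'time_s': 0.1, 'joints': array([ 1.11362936e+00,  3.13404135e-01,  1.49838159e+00,  2.06398538e-05,
        1.33103100e+00, -2.23408670e-01]), 'dq': array([ 0.00032605, -0.00039384, -0.00152926,  0.00093787,  0.00234329,
        0.00027237]), 'tau': array([ 4.00830206e-03, -4.12895823e+01, -2.60141587e+01, -7.17926105e-05,
        2.94971091e-03, -6.91971127e-05]), 'eef_pos': array([121.50926146, 510.49435875, 230.77944048]), 'ee_rot': array([-2.13720823e-04,  1.16615640e-01,  9.93176932e-01, -5.73596225e-04]), 'force': array([-0.62491038,  0.5702665 , -0.36798284]), 'wrist_torque': array([ 0.01251346, -0.00547219, -0.01180154]), 'grip_force': 0.0, 'grip_width': 1.0057481876474113}
```

View pics/top0.png

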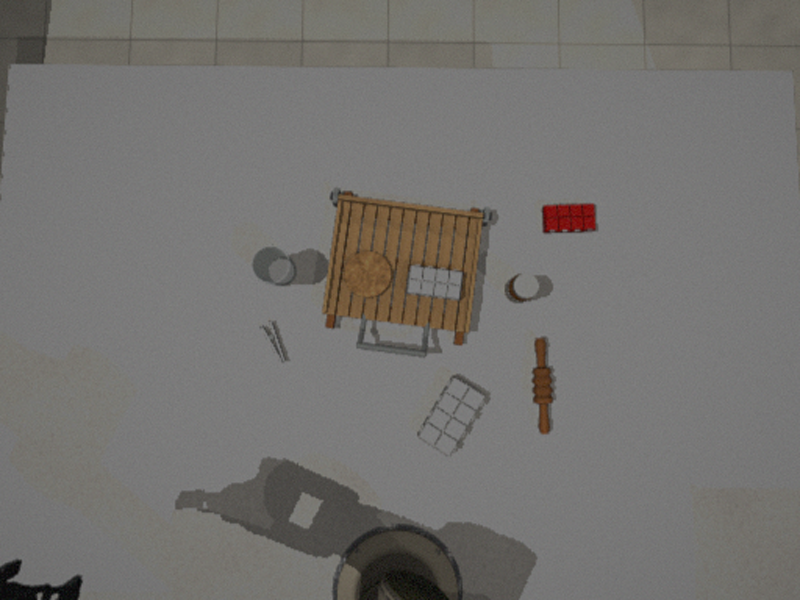

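View pics/scene0.png

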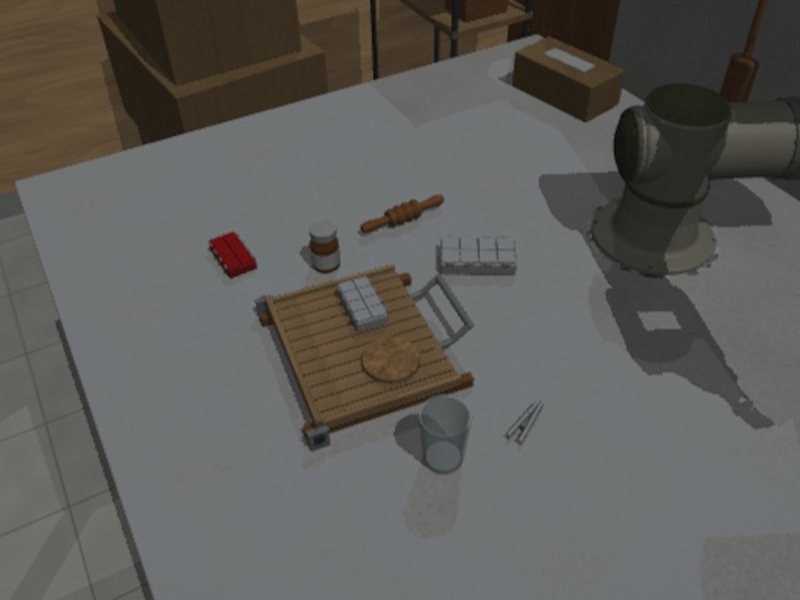

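The top view (800x600) shows three organizers: red at (570,218), large grey on the table at (454,414), and small grey on the tray at (435,282). The one on the tray fits: not red, the smaller grey one, and resting on the deck. The handle bar runs from about (358,347) to (426,354), and the hinge is at the upper (far) side.

```bash
cat > h.py <<'E'
import numpy as np,cv2
def ray(c,uv,z):
    R=c["extrinsics"][:3,:3];t=c["extrinsics"][:3,3]
    d=R@np.array([(uv[0]-c["cx"])/c["fx"],(uv[1]-c["cy"])/c["fy"],1.]);return t+d*(z-t[2])/d[2]
def proj(c,p):
    q=np.linalg.inv(c["extrinsics"])@np.r_[p,1];return np.array([c["fx"]*q[0]/q[2]+c["cx"],c["fy"]*q[1]/q[2]+c["cy"]])
def deckmask(img):
    h=cv2.cvtColor(img,cv2.COLOR_RGB2HSV);m=cv2.inRange(h,(5,70,60),(25,255,255))
    return m
E
python3 - <<'E'
import pickle,cv2,numpy as np
from h import *
d=pickle.load(open("c0.pkl","rb"));c=d["top"];im=c["img"]
m=deckmask(im);m=cv2.morphologyEx(m,cv2.MORPH_CLOSE,np.ones((5,5)));m=cv2.morphologyEx(m,cv2.MORPH_OPEN,np.ones((11,11)))
k=max(cv2.findContours(m,0,2)[0],key=cv2.contourArea);r=cv2.minAreaRect(k);b=cv2.boxPoints(r);print(r)
P=np.array([ray(c,p,36) for p in b]);print(P.round(1),[np.linalg.norm(P[i]-P[i-1]).round(1) for i in range(4)])
# handle: dark pixels in the region below deck
g=cv2.cvtColor(im,cv2.COLOR_RGB2GRAY)
for u in range(230,274,6): print(u,g[212:236,u].tolist())
a=im[110:250,190:330,::-1];cv2.imwrite("pics/crop.png",cv2.resize(a,(600,600),interpolation=cv2.INTER_CUBIC))
E
```

```text
((257.3250732421875, 168.3064727783203), (94.72637939453125, 78.4822006225586), 6.881723403930664)
[[ 512.7  148.6   36. ]
 [ 747.7  125.2   36. ]
 [ 715.3 -158.    36. ]
 [ 481.4 -129.3   36. ]] [np.float64(279.6), np.float64(236.2), np.float64(285.0), np.float64(235.7)]
230 [85, 79, 75, 74, 74, 75, 72, 68, 85, 96, 92, 118, 125, 128, 121, 123, 123, 122, 123, 126, 124, 122, 125, 127]
236 [122, 124, 125, 127, 126, 124, 126, 101, 82, 90, 91, 92, 114, 125, 127, 120, 123, 122, 124, 124, 126, 121, 123, 122]
242 [120, 118, 93, 90, 88, 90, 92, 90, 68, 77, 94, 95, 83, 115, 126, 125, 121, 122, 124, 123, 125, 121, 125, 125]
248 [125, 122, 122, 124, 124, 121, 103, 89, 91, 66, 81, 96, 94, 91, 117, 123, 126, 121, 123, 122, 124, 123, 122, 126]
254 [127, 124, 124, 123, 124, 123, 124, 99, 91, 89, 72, 86, 100, 92, 98, 119, 123, 125, 126, 127, 123, 126, 125, 124]
260 [125, 123, 127, 123, 123, 126, 126, 124, 101, 92, 74, 72, 91, 94, 89, 114, 125, 122, 124, 125, 123, 125, 123, 122]
266 [124, 123, 126, 128, 123, 124, 121, 121, 99, 89, 87, 77, 76, 97, 97, 92, 120, 126, 123, 124, 125, 120, 124, 124]
272 [92, 91, 95, 82, 74, 74, 68, 73, 69, 70, 69, 62, 60, 68, 79, 82, 113, 124, 126, 125, 124, 125, 124, 122]
```

View pics/crop.png

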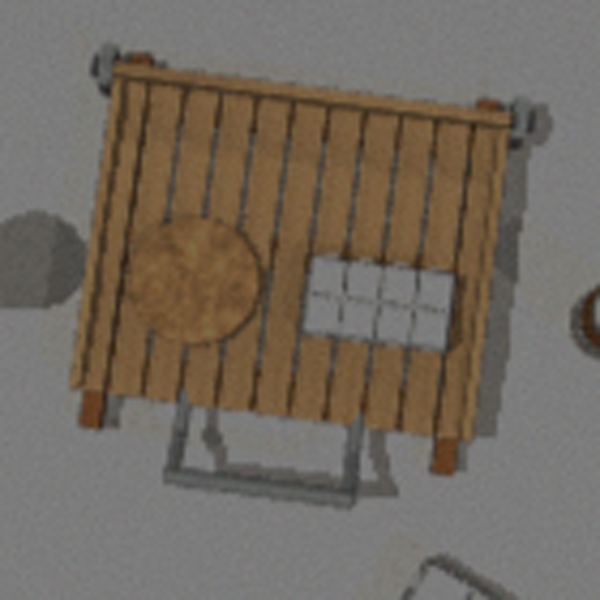

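The crop shows the 2x4 light grey organizer on the deck at crop (378,303), the coaster at (197,280) and the handle bar from (168,478) to (352,498). The organizer on the tray is confirmed as the one meant.

Run:
```python
import pickle
from h import *
from scipy.spatial.transform import Rotation as R
d=pickle.load(open("c0.pkl","rb"));c=d["top"];s=d["scene"]
A=ray(c,(190+168/4.286,110+478/4.286),57);B=ray(c,(190+352/4.286,110+498/4.286),57)
print("bar",A,B,np.linalg.norm(A-B),np.degrees(np.arctan2(*(A-B)[[0,1]])))
H1=(A+B)/2; yaw=np.radians(-6.4);ex=np.array([np.cos(yaw),np.sin(yaw),0])
H2=np.array([614.3,-3.4,57])-165*ex;H2[2]=57
print(H1,H2); print("scene px(800)",[ (proj(s,p)*1.5625).round(1) for p in (A,B,H1,H2)])
# bar in scene by ray: ends approx (472,323),(440,345)? 
for p in((440,280),(470,324),(443,346)): print(ray(s,np.array(p)/1.5625,57).round(1))
Rt=R.from_quat([0.116615640,0.993176932,-0.00057,-0.0002137]).as_matrix()
t=np.array([(H1+H2)[0]/2,(H1+H2)[1]/2,140]);print(t,(Rt.T@(t-np.array([121.6,510.7,231.3]))).round(1))
print("tool y angle",np.degrees(np.arctan2(Rt[1,1],Rt[0,1])))
```

```text
bar [454.60465768  76.36200859  57.        ] [442.1727972  -47.51705255  57.        ] 124.5012969571791 5.730720650228349
[448.38872744  14.42247802  57.        ] [450.32829334  14.99237381  57.        ]
scene px(800) [array([471.8, 324.8]), array([437.7, 276.2]), array([454.2, 299.7]), array([453.3, 300.3])]
[443.8 -37.5  57. ]
[456.1  73.6  57. ]
[517.4  92.5  57. ]
[449.35851039  14.70742592 140.        ] [-433.8 -406.5   91.7]
tool y angle 76.60636441141972
```

step_arm(increments=[[[-5.4,-5.1,1.0],[0,0,10],100],[[-10.8,-10.2,2.0],[0,0,20],100],[[-16.3,-15.2,3.1],[0,0,31],100],[[-21.7,-20.3,4.1],[0,0,41],100],[[-27.1,-25.4,5.1],[0,0,51],100],[[-32.5,-30.5,6.1],[0,0,62],100],[[-38,-35.6,7.1],[0,0,72],100],[[-43.4,-40.65,8.1],[0,0,83],100]])

```text
time_s: 1.1
eef_pos: [395.6, 95.5, 163.5]
ee_rot: [0.0, 0.746, 0.666, 0.0]
force: [0.4, 1.2, 0.5]
grip_width: 0.996
grip_force: 0.0
```

```bash
cat > st.py <<'E'
from rig import ctrl
import numpy as np,sys
from scipy.spatial.transform import Rotation as R
s=ctrl.sense();q=s["ee_rot"];M=R.from_quat(np.r_[q[1:],q[0]]).as_matrix()
print(s["time_s"],s["eef_pos"].round(1),s["force"].round(1),s["grip_width"],s["grip_force"],"yang",np.degrees(np.arctan2(M[1,1],M[0,1])).round(2)); print(M.round(3).tolist())
t=np.array([float(v) for v in sys.argv[1:4]]); print("shift",(M.T@(t-s["eef_pos"])).round(1))
E
python3 st.py 449.4 14.7 38
```

```text
1.1 [395.6  95.5 163.5] [0.4 1.2 0.5] 0.9959511150982181 0.0 yang -6.51
[[0.113, 0.994, 0.0], [0.994, -0.113, 0.0], [0.0, 0.0, -1.0]]
shift [-74.2  62.6 125.5]
```

step_arm(increments=[[[0,0,0],[0,0,0],100],[[0,0,0],[0,0,0],100]])

```text
time_s: 1.35
eef_pos: [394.5, 97.6, 163.5]
ee_rot: [-0.0, 0.744, 0.668, -0.0]
force: [-0.0, 0.9, 1.0]
grip_width: 0.999
grip_force: 0.0
```

```bash
python3 st.py 449.4 14.7 38
```

```text
1.35 [394.5  97.6 163.5] [-0.   0.9  1. ] 0.9990726432242228 0.0 yang -6.12
[[0.107, 0.994, -0.001], [0.994, -0.107, 0.0], [0.0, -0.001, -1.0]]
shift [-76.6  63.6 125.4]
```

step_arm(increments=[[[-3.8,3.2,2],[0,0,0],50],[[-7.66,6.36,4],[0,0,0],50],[[-7.66,6.36,5],[0,0,0],50],[[-7.66,6.36,5],[0,0,0],50]])

```text
time_s: 1.85
eef_pos: [449.0, 15.9, 113.3]
ee_rot: [-0.001, 0.743, 0.669, -0.0]
force: [0.4, -0.1, 1.0]
grip_width: 0.502
grip_force: 0.0
```

```bash
python3 st.py 449.4 14.7 38
python3 - <<'E'
from rig import ctrl
import cv2
c=ctrl.capture("wrist");cv2.imwrite("pics/w1.png",c["img"][:,:,::-1])
E
```

```text
1.85 [449.   15.9 113.3] [ 0.4 -0.1  1. ] 0.5016346344188325 0.0 yang -6.02
[[0.105, 0.994, -0.002], [0.994, -0.105, 0.001], [0.0, -0.002, -1.0]]
shift [-1.2  0.7 75.3]
```

View pics/w1.png

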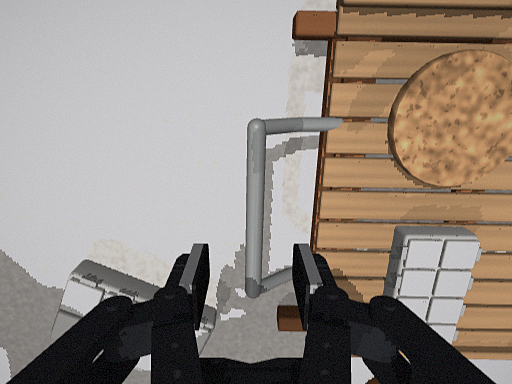

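The wrist view shows the bar at column 253, from (255,125) to (253,290), midway between the fingers at columns 200 and 305. Going down and closing.

step_arm(increments=[[[-0.1,0.05,3],[0,0,0],50],[[-0.1,0.05,6],[0,0,0],50],[[-0.1,0.05,7.5],[0,0,0],50],[[-0.1,0.05,7.5],[0,0,0],50],[[-0.1,0.05,7.5],[0,0,0],0],[[-0.1,0.05,7.5],[0,0,0],0],[[-0.1,0.05,7.5],[0,0,0],0],[[-0.1,0.05,7.5],[0,0,0],0]], squeeze=40)

```text
time_s: 2.9
eef_pos: [451.3, 13.6, 39.8]
ee_rot: [0.001, 0.744, 0.668, 0.001]
force: [2.4, 3.9, 7.1]
grip_width: 0.122
grip_force: 39.2
```

```bash
python3 st.py 449.4 14.7 38
python3 - <<'E'
import numpy as np
for t in np.arange(0.08,0.5,0.02):
    print(round(t,2),"dx",round(280-280*np.cos(t)+35*np.sin(t),1),"dz",round(280*np.sin(t)+35*np.cos(t)-35,1))
E
```

```text
2.9 [451.3  13.6  39.8] [2.4 3.9 7.1] 0.121615271904331 39.17763948440552 yang -6.17
[[0.107, 0.994, 0.003], [0.994, -0.107, 0.0], [0.0, 0.003, -1.0]]
shift [ 0.9 -2.   1.8]
0.08 dx 3.7 dz 22.3
0.1 dx 4.9 dz 27.8
0.12 dx 6.2 dz 33.3
0.14 dx 7.6 dz 38.7
0.16 dx 9.2 dz 44.2
0.18 dx 10.8 dz 49.6
0.2 dx 12.5 dz 54.9
0.22 dx 14.4 dz 60.3
0.24 dx 16.3 dz 65.6
0.26 dx 18.4 dz 70.8
0.28 dx 20.6 dz 76.0
0.3 dx 22.8 dz 81.2
0.32 dx 25.2 dz 86.3
0.34 dx 27.7 dz 91.4
0.36 dx 30.3 dz 96.4
0.38 dx 33.0 dz 101.4
0.4 dx 35.7 dz 106.3
0.42 dx 38.6 dz 111.1
0.44 dx 41.6 dz 115.9
0.46 dx 44.6 dz 120.7
0.48 dx 47.8 dz 125.3
```

step_arm(increments=[[[0,0.12,-1.0],[0,0,0],0],[[0,0.37,-2.23],[0,0,0],0],[[0,0.62,-3.33],[0,0,0],0],[[0,0.92,-4.42],[0,0,0],0],[[0,0.92,-4.42],[0,0,0],0]], squeeze=60)

```text
time_s: 3.52
eef_pos: [459.9, 12.5, 83.4]
ee_rot: [0.0, 0.744, 0.668, 0.001]
force: [3.6, 1.8, 1.2]
grip_width: 0.117
grip_force: 59.9
```

```bash
cat > mon.py <<'E'
from rig import ctrl
import numpy as np,cv2,sys,pickle
from scipy.optimize import brentq
from h import *
Z0=39.8
def measure(c,t,tag):
    yaw=np.radians(-6.4);ex=np.array([np.cos(yaw),np.sin(yaw),0]);ey=np.array([-ex[1],ex[0],0]);ez=np.array([0,0,1.])
    hinge=np.array([614.3,-3.4,22])+115*ex; hinge[2]=22
    dx=np.cos(t)*ex-np.sin(t)*ez; dz=np.sin(t)*ex+np.cos(t)*ez
    dc=hinge-115*dx+12*dz
    E=c["extrinsics"];im=c["img"]
    def cast(uv,h):
        o=E[:3,3];d=E[:3,:3]@np.array([(uv[0]-c["cx"])/c["fx"],(uv[1]-c["cy"])/c["fy"],1.])
        p=o+d*((dc+h*dz-o)@dz)/(d@dz)-dc; return p@dx,p@ey
    poly=np.array([proj(c,dc+a*dx+b*ey+h*dz) for a,b,h in((-100,-132,0),(-100,132,0),(100,132,0),(100,-132,0))],np.int32)
    roi=np.zeros(im.shape[:2],np.uint8);cv2.fillPoly(roi,[cv2.convexHull(poly)],255)
    hsv=cv2.cvtColor(im,cv2.COLOR_RGB2HSV)
    m=cv2.inRange(hsv,(0,0,115),(180,60,255))&roi
    m=cv2.morphologyEx(m,cv2.MORPH_CLOSE,np.ones((3,3)))
    k=cv2.findContours(m,0,2)[0]
    if k:
        k=max(k,key=cv2.contourArea);r=cv2.minAreaRect(k);print(tag,"org",np.round(cast(r[0],24),1),"area",cv2.contourArea(k),"px",np.round(r[0],1))
if __name__=="__main__":
    s=ctrl.sense();z=s["eef_pos"][2]-Z0
    t=brentq(lambda t:280*np.sin(t)+35*np.cos(t)-35-z,-.1,1)
    print("t",s["time_s"],s["eef_pos"].round(1),"F",s["force"].round(1),"w",round(s["grip_width"],3),"tilt",round(t,3))
    for n in("top","scene"):
        c=ctrl.capture(n);measure(c,t,n)
        if len(sys.argv)>1: cv2.imwrite(f"pics/{sys.argv[1]}_{n}.png",c["img"][:,:,::-1])
E
python3 - <<'E'
import pickle
from mon import *
d=pickle.load(open("c0.pkl","rb"))
for n in d: measure(d[n],0,n+" initial")
E
python3 mon.py a; python3 -c "
import cv2,numpy as np
cv2.imwrite('pics/a.png',np.vstack([cv2.imread('pics/a_top.png')[80:280,130:380],cv2.imread('pics/a_scene.png')[140:340,130:380]]).repeat(1,0))"
```

```text
scene initial org [-30.2 -63.5] area 393.0 px [231.6 190.7]
top initial org [-29.2 -64.3] area 475.0 px [278.  179.3]
t 3.525 [459.9  12.5  83.4] F [3.6 1.8 1.2] w 0.117 tilt 0.158
top org [-31.3 -64.4] area 531.0 px [278.7 176.6]
scene org [-30.3 -62.5] area 448.5 px [228.6 185.3]
```

View pics/a.png

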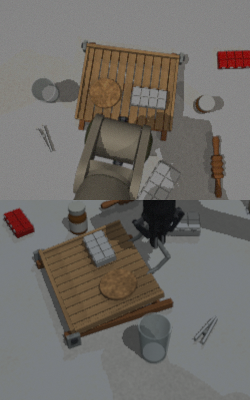

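The picture shows the tray tipped, the organizer still in place at (150,97) top and (97,248) scene, and the fingers on the bar. Continuing in small tilt steps.

step_arm(increments=[[[0,0.16,-0.54],[0,0,0],0],[[0,0.33,-1.07],[0,0,0],0],[[0,0.33,-1.07],[0,0,0],0],[[0,0.33,-1.07],[0,0,0],0]])

```text
time_s: 4.12
eef_pos: [462.8, 12.2, 93.2]
ee_rot: [0.0, 0.744, 0.668, 0.0]
force: [6.1, 1.3, -5.0]
grip_width: 0.117
grip_force: 59.2
```

```bash
python3 mon.py
```

```text
t 4.125 [462.8  12.2  93.2] F [ 6.1  1.3 -5. ] w 0.117 tilt 0.194
top org [-29.7 -63.8] area 540.5 px [278.8 175. ]
scene org [-30.8 -63.9] area 451.0 px [227.6 183.7]
```

Next to 0.23 (shift 0.27, -0.81).

step_arm(increments=[[[0,0.14,-0.4],[0,0,0],0],[[0,0.28,-0.81],[0,0,0],0],[[0,0.28,-0.81],[0,0,0],0],[[0,0.28,-0.81],[0,0,0],0],[[0,0.28,-0.81],[0,0,0],0]])

```text
time_s: 4.85
eef_pos: [465.4, 11.9, 101.0]
ee_rot: [-0.0, 0.744, 0.668, -0.0]
force: [6.2, 1.4, -7.4]
grip_width: 0.114
grip_force: 59.1
```

```bash
python3 mon.py
```

```text
t 4.85 [465.4  11.9 101. ] F [ 6.2  1.4 -7.4] w 0.114 tilt 0.224
top org [-33.3 -64. ] area 519.5 px [278.8 175.4]
scene org [-31.  -63.7] area 454.5 px [226.9 182.8]
```

step_arm(increments=[[[0,0.15,-0.4],[0,0,0],0],[[0,0.3,-0.8],[0,0,0],0],[[0,0.3,-0.8],[0,0,0],0],[[0,0.3,-0.8],[0,0,0],0],[[0,0.3,-0.8],[0,0,0],0]])

```text
time_s: 5.58
eef_pos: [468.2, 11.5, 108.8]
ee_rot: [-0.0, 0.744, 0.668, -0.0]
force: [7.9, 0.9, -8.6]
grip_width: 0.117
grip_force: 59.0
```

```bash
python3 mon.py
```

```text
t 5.575 [468.2  11.5 108.8] F [ 7.9  0.9 -8.6] w 0.117 tilt 0.253
top org [-32.9 -64.6] area 523.5 px [279.2 174.4]
scene org [-31.2 -63.3] area 460.0 px [226.2 181.9]
```

step_arm(increments=[[[0,0.16,-0.4],[0,0,0],0],[[0,0.33,-0.78],[0,0,0],0],[[0,0.33,-0.78],[0,0,0],0],[[0,0.33,-0.78],[0,0,0],0],[[0,0.33,-0.78],[0,0,0],0]])

```text
time_s: 6.3
eef_pos: [471.4, 11.1, 117.0]
ee_rot: [-0.0, 0.744, 0.668, -0.0]
force: [3.5, -1.7, -11.7]
grip_width: 0.115
grip_force: 58.4
```

```bash
python3 mon.py
```

```text
t 6.3 [471.4  11.1 117. ] F [  3.5  -1.7 -11.7] w 0.115 tilt 0.285
top org [-33.5 -64.2] area 516.5 px [279.2 173.5]
scene org [-31.  -63.4] area 461.0 px [225.1 181. ]
```

step_arm(increments=[[[0,0.17,-0.4],[0,0,0],0],[[0,0.35,-0.78],[0,0,0],0],[[0,0.35,-0.78],[0,0,0],0],[[0,0.35,-0.78],[0,0,0],0],[[0,0.35,-0.78],[0,0,0],0]])

```text
time_s: 7.02
eef_pos: [475.3, 10.7, 125.8]
ee_rot: [0.0, 0.744, 0.668, 0.0]
force: [0.3, -3.1, -1.8]
grip_width: 0.116
grip_force: 59.5
```

```bash
python3 mon.py
```

```text
t 7.025 [475.3  10.7 125.8] F [ 0.3 -3.1 -1.8] w 0.116 tilt 0.319
top org [-33.5 -64.2] area 511.5 px [279.5 172.4]
scene org [-31.4 -63.3] area 458.0 px [224.2 179.9]
```

step_arm(increments=[[[0,0.19,-0.38],[0,0,0],0],[[0,0.38,-0.75],[0,0,0],0],[[0,0.38,-0.75],[0,0,0],0],[[0,0.38,-0.75],[0,0,0],0],[[0,0.38,-0.75],[0,0,0],0]])

```text
time_s: 7.75
eef_pos: [478.6, 10.3, 132.7]
ee_rot: [-0.0, 0.744, 0.668, -0.001]
force: [-2.3, -5.2, -8.2]
grip_width: 0.117
grip_force: 59.0
```

```bash
python3 mon.py
```

```text
t 7.75 [478.6  10.3 132.7] F [-2.3 -5.2 -8.2] w 0.117 tilt 0.346
top org [-19.1 -64.7] area 495.0 px [280.3 166.9]
scene org [-12.1 -62.7] area 452.0 px [216.6 183.2]
```

Sliding has started; holding this angle.

step_arm(increments=[[[0,0,0],[0,0,0],0],[[0,0,0],[0,0,0],0],[[0,0,0],[0,0,0],0],[[0,0,0],[0,0,0],0],[[0,0,0],[0,0,0],0],[[0,0,0],[0,0,0],0],[[0,0,0],[0,0,0],0],[[0,0,0],[0,0,0],0]])

```text
time_s: 8.85
eef_pos: [478.6, 10.3, 132.7]
ee_rot: [-0.0, 0.744, 0.668, -0.001]
force: [-2.3, -3.6, -7.8]
grip_width: 0.113
grip_force: 59.0
```

```bash
python3 mon.py b; python3 -c "
import cv2,numpy as np
cv2.imwrite('pics/b.png',cv2.resize(np.hstack([cv2.imread('pics/b_top.png')[80:280,130:380],cv2.imread('pics/b_scene.png')[140:340,130:380]]),(800,320)))"
```

```text
t 8.85 [478.6  10.3 132.7] F [-2.3 -3.6 -7.8] w 0.113 tilt 0.346
top org [ 66.8 -64.1] area 318.5 px [282.6 141. ]
scene org [ 75.4 -64.1] area 433.0 px [185.8 200.7]
```

View pics/b.png

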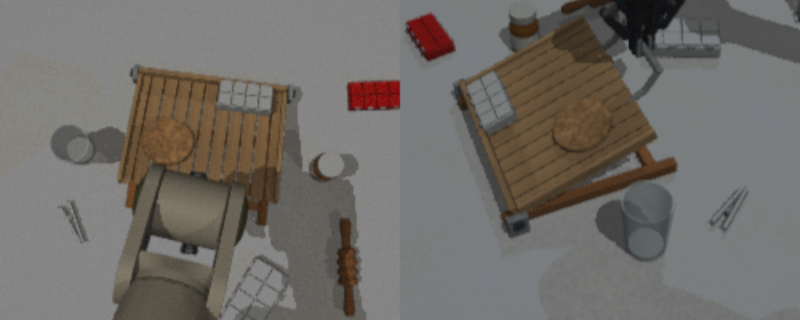

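The organizer is against the lip at (245,95) top and (490,100) scene. The coaster is unmoved at (168,141) top and (582,125) scene. Releasing and backing straight up.

step_arm(increments=[[[0,0,0],[0,0,0],15],[[0,0,0],[0,0,0],25],[[0,0,0],[0,0,0],40],[[0,0,0],[0,0,0],40],[[0,0,-1],[0,0,0],40],[[0,0,-3],[0,0,0],40],[[0,0,-6],[0,0,0],40],[[0,0,-10],[0,0,0],40]], squeeze=20)

```text
time_s: 9.95
eef_pos: [478.7, 10.4, 234.1]
ee_rot: [-0.0, 0.744, 0.668, -0.0]
force: [0.4, -0.6, -0.1]
grip_width: 0.4
grip_force: 0.0
```

step_arm(increments=[[[0,-3,-3],[0,0,0],40],[[0,-5,-5],[0,0,0],40],[[0,-5,-5],[0,0,0],40],[[0,-5,-5],[0,0,0],40]])

```text
time_s: 10.45
eef_pos: [429.6, 15.6, 282.3]
ee_rot: [-0.0, 0.744, 0.668, -0.0]
force: [0.0, -1.0, 0.5]
grip_width: 0.404
grip_force: 0.0
```

Run:
```python
from rig import ctrl
from mon import *
s=ctrl.sense();print(s["time_s"],s["eef_pos"].round(1),s["force"].round(1),s["grip_width"])
o=[]
for n,w in(("top",np.s_[80:280,130:380]),("scene",np.s_[140:340,130:380])):
    c=ctrl.capture(n);measure(c,0.346,n);o.append(c["img"][w][:,:,::-1])
cv2.imwrite("pics/f.png",cv2.resize(np.hstack(o),(800,320)))
```

```text
10.45 [429.6  15.6 282.3] [ 0.  -1.   0.5] 0.4037894011757371
top org [ 66.8 -64.3] area 318.5 px [282.7 141. ]
scene org [ 76.1 -63.6] area 415.0 px [185.6 201. ]
```

View pics/f.png

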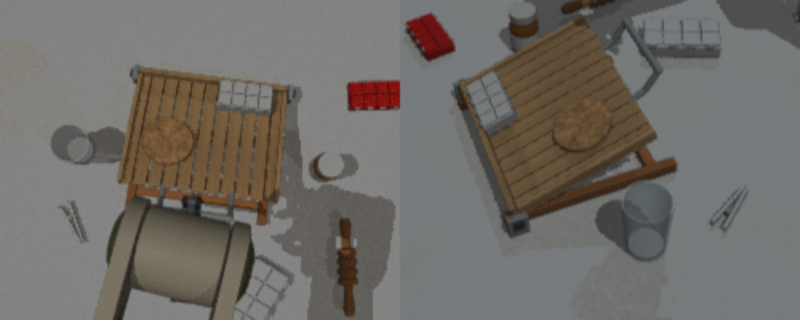

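The tray still stands tipped, the organizer is at the lip (245,95), the coaster is in place (168,141), and the gripper is clear. Handing in.

```bash
python3 -c "
from rig import ctrl
print(ctrl.finish_job())"
```

```text
the job is handed in; nothing more can be done
None
```

I tipped the tray to about 0.35 rad, where the pill organizer slid down to the lip; I then let go and handed in after about 10.5 s, with the tray still at that tilt, the coaster in place in the images and the bystanders not approached (`finish_job` returned no verdict).

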